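# Snap the mirror-image clamp arms into the sloping clip rack

## Task

Put the two clamp arms away on the sloping clip rack: the left-hand arm in the left pair of clips and the right-hand arm in the right pair (left and right as you face the board from the robot's side), each with its head at the top, its thumbscrew facing out of the board and its jaw pointing outwards to the board's nearer side edge. Press each rod straight into its clips until it snaps fully home on the saddles, then stop pushing at once so that nothing is forced, and let go. Leave the glassware and bottles where they stand.

Things in the scene. Friction and masses are not known exactly. Their poses are not given: they have to be found in the camera images.
- left_clamp_mid (a point): LEFT-HAND clamp arm, loose, 182 mm long, lying thumbscrew up: a bare steel rod of 16 mm diameter with a head block at one end and a 32 mm square black cap at the other (14 mm long, 66 to 80 mm behind this point). This point: middle of the bare rod on its axis, 16 mm above the underside; the place to grip. x along the rod to the head, z up through the thumbscrew, y across
- left_clamp_jaw (a point): middle of the jaw plate of the left-hand arm, at x +82, y +52 mm from left_clamp_mid, same axes. Seen with the thumbscrew to you and the head away, this jaw points LEFT. The aluminium head block (36 long, 30 wide, 30 high) spans x +66 to +102; the black thumbscrew on it is 22 in diameter, its top 48 above the underside; the jaw reaches 56 out to the one side, 26 high
- right_clamp_mid (a point): RIGHT-HAND clamp arm, loose, the exact mirror image of the left-hand one: same sizes, materials and axes, but the jaw on its -y side. This point: middle of the bare rod on its axis, 16 mm above the underside; the place to grip. Each arm weighs 0.2 to 0.4 kg
- right_clamp_jaw (a point): middle of the jaw plate of the right-hand arm, at x +82, y -52 mm from right_clamp_mid, same axes. Seen with the thumbscrew to you and the head away, this jaw points RIGHT
- board (a point): the clip rack: a fixed plywood board on blue legs, 240 mm up the slope, 280 mm wide, sloping up away from the robot at 28 degrees, its face to the robot, edges about 30 and 145 mm above the bench. This point: centre of its face. x up the slope, y to the left for someone on the robot's side who faces the board, z straight out of the face. It carries two pairs of clips, 70 mm left and right of the middle
- left_clip (a point): LEFT pair of clips: where left_clamp_mid must come to lie, 40 mm out from the board's face, 70 mm left of its middle. Axes as the board's: x the way the head must point, z the way the thumbscrew must face (28 degrees from vertical). The pair is two steel clips centred at x -46 and +46 mm, each 20 mm wide in x; a gripper fits between them
- right_clip (a point): RIGHT pair of clips: where right_clamp_mid must come to lie, 40 mm out from the face, 70 mm right of the middle; same axes and sizes. A clip is two sprung steel jaws, 60 mm tall from the board, with round lips 8 mm apart and 8 mm above this point, flared above. Under each clip a black saddle, top 7 mm below this point, and a rest for the head, top 16 mm below, x +72 to +100; these give 5 N per mm
- left_lip (a point): middle of the left pair's mouth, level with the lips, 8 mm out (z) from left_clip, same axes. Behaviour of both pairs: pushed in along -z, the rod axis meets the jaws about 18 mm out from left_clip; resistance peaks at 10 to 15 N, 15 to 11 mm out, then drops and the jaws pull the rod on to the saddles (0 mm) and hold it; pushing on only compresses the sprung saddles, 7 mm at most
- right_lip (a point): the same for the right pair: 8 mm out (z) from right_clip
- beaker_center (a point): bystander: glass beaker, 60 mm in diameter, 75 mm tall, loose; this point half-way up. It must stay where it stands
- tub_center (a point): bystander: white plastic tub, 56 mm in diameter, 85 mm tall, loose; point half-way up
- amber_center (a point): bystander: amber bottle, 54 mm in diameter, 120 mm tall, loose; point half-way up
- flask_center (a point): bystander: conical flask, 60 mm in diameter at the foot, 88 mm tall, loose; point 40 mm up
- jar_center (a point): bystander: low white jar with blue lid, 56 mm in diameter, 70 mm tall, loose; point half-way up
- wash_center (a point): bystander: grey bottle with yellow cap, 54 mm in diameter, 115 mm tall, loose; point half-way up
Things that resemble listed ones, but are neither listed nor needed, are in the scene too. Leave any purple look-alike of the part that bears right_clamp_mid alone.

How it is judged:
On the way, in this order (a step that is already met when the one before it is completed fails the run):
1. one of the clamp arms is snapped home in its own pair of clips, the right way round (((z of left_clamp_mid in the frame of left_clip between -0.004 and 0.004 m and y of left_clamp_mid in the frame of left_clip between -0.004 and 0.004 m and x of left_clamp_mid in the frame of left_clip between -0.014 and 0.014 m and angle between the x axis of left_clamp_mid and the x axis of left_clip, either way round below 0.06 rad and angle between the z axis of left_clamp_mid and the z axis of left_clip, either way round below 0.2 rad and x of left_clamp_jaw in the frame of left_clip above 0.06 m and y of left_clamp_jaw in the frame of left_clip above 0.035 m) or (z of right_clamp_mid in the frame of right_clip between -0.004 and 0.004 m and y of right_clamp_mid in the frame of right_clip between -0.004 and 0.004 m and x of right_clamp_mid in the frame of right_clip between -0.014 and 0.014 m and angle between the x axis of right_clamp_mid and the x axis of right_clip, either way round below 0.06 rad and angle between the z axis of right_clamp_mid and the z axis of right_clip, either way round below 0.2 rad and x of right_clamp_jaw in the frame of right_clip above 0.06 m and y of right_clamp_jaw in the frame of right_clip below -0.035 m))), for 0.2 s.
2. both clamp arms are snapped home, each in its own pair of clips (z of left_clamp_mid in the frame of left_clip between -0.004 and 0.004 m and y of left_clamp_mid in the frame of left_clip between -0.004 and 0.004 m and x of left_clamp_mid in the frame of left_clip between -0.014 and 0.014 m and angle between the x axis of left_clamp_mid and the x axis of left_clip, either way round below 0.06 rad and angle between the z axis of left_clamp_mid and the z axis of left_clip, either way round below 0.2 rad and x of left_clamp_jaw in the frame of left_clip above 0.06 m and y of left_clamp_jaw in the frame of left_clip above 0.035 m and z of right_clamp_mid in the frame of right_clip between -0.004 and 0.004 m and y of right_clamp_mid in the frame of right_clip between -0.004 and 0.004 m and x of right_clamp_mid in the frame of right_clip between -0.014 and 0.014 m and angle between the x axis of right_clamp_mid and the x axis of right_clip, either way round below 0.06 rad and angle between the z axis of right_clamp_mid and the z axis of right_clip, either way round below 0.2 rad and x of right_clamp_jaw in the frame of right_clip above 0.06 m and y of right_clamp_jaw in the frame of right_clip below -0.035 m), for 0.2 s.
At the end, for the whole second after the job is handed in: Each arm is snapped home in its own clips (left-hand left, right-hand right) and released: rod within 4 mm of its seat across and out of the board, 14 mm along it, parallel within 0.06 rad, thumbscrew out within 0.2 rad, head up, jaw outward (all of step 2); the robot touches nothing.
It fails at once if a bystander is pushed more than 25 mm or knocked over (distance of any of beaker_center, tub_center, amber_center, flask_center, jar_center, wash_center from where it was at the start of the episode above 0.025 m).
It fails at once if the left-hand arm is pressed on to its saddles with more than 45 N (contact force between left_clamp and left_seat above 45 N).
It fails at once if the right-hand arm is pressed on to its saddles with more than 45 N (contact force between right_clamp and right_seat above 45 N).
It also fails if it takes over 67 s, if anything falls off the work surface, if the arm or the gripper's body presses on something with over 40 N, if the wrist force passes 120 N, or if a joint passes its speed limit or range.

## Robot

A 7-joint arm with a two-finger parallel gripper is mounted at the origin on the work surface. World frame = base frame: x ahead of the robot, y to its left, z up, the work surface at z = 0. Lengths are in m, angles in rad, forces in N, time in s.
With the tool pointing down it reaches from about 0.425 to 0.925 m from the base axis. Payload 6.8 kg.
Tool frame: the origin (TCP) lies midway between the tips of the shut fingers; the grasp point (between the pads) lies 19 mm behind it (grip_point_offset is the distance from the TCP to the grasp point, in m); y points along the fingers, x is the direction in which the jaws open and shut, and the axes are right-handed (so a half turn about y gives the same grasp; the last joint's range is limited). The gripper opens to 85 mm and grips with 20 to 120 N. Pads are 22 mm wide; open, the fingers measure 114 mm over their backs; the gripper's body (76 mm by 85 mm) begins 54 mm behind the grasp point. The pads swing forward as they close: fully open they stand 13 mm farther back than shut.
Start: joints at [1.17, 0.477, 0.022, 1.555, -0.011, 1.109, -0.083], TCP at [0.195, -0.646, 0.231] pointing down, gripper open.
Joint ranges: [-2.96, 2.96], [-0.34, 2.1], [-1.41, 1.46], [0.24, 2.44], [-1.37, 4.51], [0.17, 1.92], [-2.96, 2.96]. Speed limits (rad/s): [2.39, 2.39, 3.14, 3.14, 3.14, 3.14, 3.14].

## Interface

Orientations are given as a unit quaternion [w, x, y, z].
In Python, from station import get_obs, read_camera, hand_in, grip_point_offset gives the robot as it stands.
- The arm moves only by the tool play_rows, never from a script. Its argument "increments" is a list of rows, each a list of 2 entries, a list of its own where there are three numbers: the shift along the tool's x, y, z in m, then the turn, a rotation vector about the tool's x, y, z in degrees. In form: [[[tx, ty, tz], [ax, ay, az]], ...]. A call has 1 to 20 rows; each row shifts and turns the commanded pose from where the row before left it, along the tool's axes as they then stand; what a row does not reach is not made up. A row lasts 1/12 s, in which the tool goes at most 41.7 mm and 7.16 degrees, less where a joint would pass 70% of its speed; a pose out of reach is approached as far as the arm can. A call with a gripper value outside its range is refused whole. "gripper" is the finger opening in m, from 0 to 0.0854, set as the call begins (left out, the last holds). The fingers move at their own pace and stop on an object; "grip_force" is the grip in N (left out, the last holds). Time passes only in rows, so rows that do not move let the fingers close. It gives the time, the measured TCP pose, the force and the opening at its end, in the units of the state.
- get_obs(): the state, without advancing time (a new reading comes with each control period).
- read_camera(name): name is "side" or "top"; returns a dict with "color" (400x640x3 uint8, red, green, blue), "range_z" (400x640 float32, m along the optical axis (not along the pixel's ray), 0 where there is no reading), "intrinsics" (3x3 intrinsics, pixels), "R" (3x3) and "t" (3): a world point X has camera coordinates R X + t. Camera axes: x right, y down, z forward; pixel columns grow to the right and rows downward; lengths in m; the calibration is good to about 2 mm. A picture is of the moment at which its call begins.
- hand_in(): hands the job in, once; it reports no verdict.
The state is a dict: "t": time; "q": joint angles; "joint_vel": joint speeds; "joint_torque": joint torques, N m; "eef_pos": TCP position; "tool_rot": TCP orientation; "contact_force": force on the tool from outside, world axes, zero at the start; "torque": the same for the moment, N m; "gripper_width": opening from 0.0 (shut) to 1.0 (fully open).
Only numpy, scipy, OpenCV 4.12 (cv2) and the standard library are available. Lean on these libraries where they do the work, as an engineer would, in place of code of your own. Each camera call takes 0.05 s, during which the arm holds its last target. There are 200 camera calls.

## Working session

There is one attempt and no reset: what is moved stays moved. The work goes in short steps, Python scripts to look and compute and a tool call to move; the robot and the scene stay as the last step left them, time stands still between calls to the robot, and variables do not carry over. Pictures are saved under pics/ and viewed, about 8 in all and at most 12, crops included, and the job is handed in when it is done.

Besides the shell and the picture viewer there is one more tool, called after "Call:" by a JSON object that holds its "op" and its "data". play_rows: Moves the arm, as the interface text tells. Its arguments: {"type":"object","properties":{"increments":{"type":"array","items":{"type":"array"}},"gripper":{"type":"number"},"grip_force":{"type":"number"}},"required":["increments"]}

```bash
mkdir -p pics; python3 - <<'E'
from station import *
import cv2,numpy as np
print(get_obs(),grip_point_offset)
for n in("top","side"):
    d=read_camera(n); cv2.imwrite(f"pics/{n}0.png",d["color"][:,:,::-1]); np.savez(f"{n}0.npz",**d)
    print(n,d["intrinsics"],d["R"],d["t"], -d["R"].T@d["t"])
E
```

```text
{'t': 0.0, 'q': array([ 1.16989055,  0.47780229,  0.0223124 ,  1.55647255, -0.01148769,
        1.10931984, -0.08308915]), 'joint_vel': array([ 0.00152003,  0.00079809,  0.00068521,  0.00108564,  0.00027213,
       -0.00115498, -0.00019255]), 'joint_torque': array([-3.65536926e-04, -5.96435988e+01,  1.60784148e+00, -2.81193280e+01,
        1.24160311e-02,  9.46812186e-03,  1.04761077e-05]), 'eef_pos': array([ 0.19465223, -0.64568612,  0.23031483]), 'tool_rot': array([ 0.56795896, -0.56724937,  0.42225273, -0.42113348]), 'contact_force': array([ 1.13358703,  0.12820146, -0.31769654]), 'torque': array([ 0.01208889,  0.00300652, -0.00616106]), 'gripper_width': 1.0017073629128606} 0.0187
top [[438.77841358   0.         324.49722505]
 [  0.         438.77841358 188.48255528]
 [  0.           0.           1.        ]] [[ 0.01096318 -0.99993199 -0.00397891]
 [-0.98339418 -0.01006082 -0.18120337]
 [ 0.18115102  0.0058994  -0.9834376 ]] [-0.05729234  0.49877919  1.39036147] [ 0.23925927 -0.06047261  1.45748625]
side [[411.73371387   0.         321.9453854 ]
 [  0.         411.73371387 198.24591878]
 [  0.           0.           1.        ]] [[ 0.99107981 -0.13324995 -0.00229234]
 [-0.09848942 -0.72073511 -0.68617836]
 [ 0.08978106  0.68028329 -0.72742973]] [-0.48575819  0.0802466   1.16430125] [ 0.38479638 -0.7989454   0.90089729]
```

View pics/top0.png

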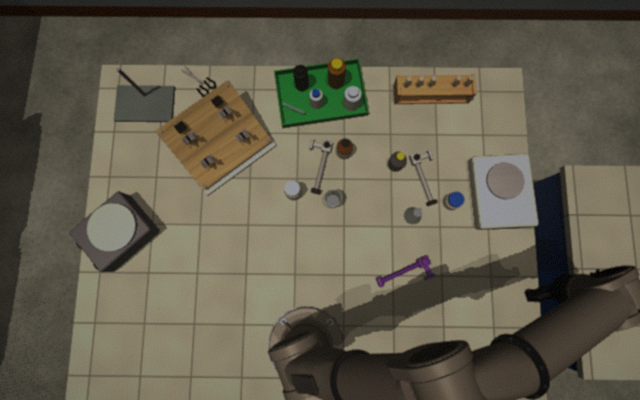

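View pics/side0.png

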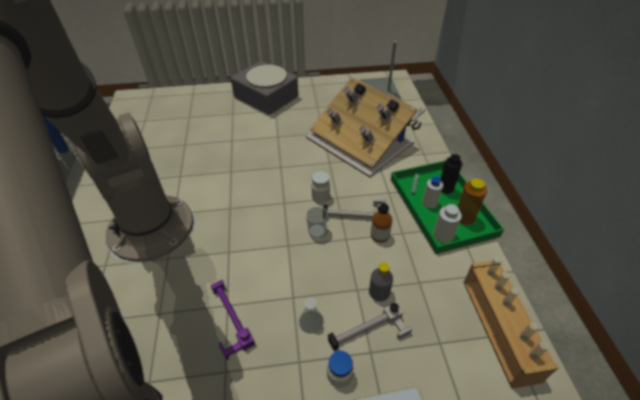

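Candidates: grey arm A with head (322,146) in the top view, grey arm B with head (421,157), and a purple look-alike at (405,270), which I leave alone. I'll check them in one close crop.

```bash
cat > h.py <<'E'
import numpy as np,cv2
from scipy.spatial.transform import Rotation as Rn
def load(n): return dict(np.load(n+".npz"))
def proj(d,X):
    c=np.atleast_2d(X)@d["R"].T+d["t"]; p=c@d["intrinsics"].T; return p[:,:2]/p[:,2:]
def ray(d,uv):
    uv=np.atleast_2d(uv).astype(float); v=np.c_[uv,np.ones(len(uv))]@np.linalg.inv(d["intrinsics"]).T@d["R"]
    return -d["R"].T@d["t"],v
def onz(d,uv,z):
    o,v=ray(d,uv); return o+v*((z-o[2])/v[:,2:])
def cloud(d):
    h,w=d["range_z"].shape; u,v=np.meshgrid(np.arange(w),np.arange(h))
    o,r=ray(d,np.c_[u.ravel(),v.ravel()]); return (o+r*d["range_z"].reshape(-1,1)).reshape(h,w,3)
def crop(d,x0,y0,x1,y1,s,f,g=1.6):
    c=d["color"][y0:y1,x0:x1,::-1].astype(float)*g
    cv2.imwrite(f,cv2.resize(np.clip(c,0,255).astype(np.uint8),None,fx=s,fy=s,interpolation=cv2.INTER_CUBIC))
E
python3 - <<'E'
from h import *
a=load("top0"); crop(a,280,130,440,230,4.9,"a.png"); crop(a,150,75,310,200,4,"b.png")
A=cv2.imread("a.png");B=cv2.imread("b.png");
cv2.imwrite("pics/crops.png",np.vstack([cv2.resize(A,(480,300)),cv2.resize(B,(480,375))])[:600] if 0 else A)
cv2.imwrite("pics/board.png",B)
for n in("top0","side0"):
    d=load(n);P=cloud(d)
    if n=="top0": px=[(320,170),(322,146),(424,178),(293,189),(333,199),(345,148),(413,214),(455,200),(398,160),(216,95),(172,135),(217,135),(208,185),(260,145)]
    else: px=[(350,216),(381,210),(365,325),(320,180),(318,225),(340,360),(380,285),(370,125),(345,138)]
    for p in px: print(n,p,P[p[1],p[0]].round(3))
# board plane fit: wood colour
d=load("top0");P=cloud(d);hsv=cv2.cvtColor(d["color"],cv2.COLOR_RGB2HSV)
print(hsv[135,217],hsv[150,230],hsv[60,150])
E
```

```text
top0 (320, 170) [ 0.567 -0.036  0.019]
top0 (322, 146) [ 0.648 -0.042  0.027]
top0 (424, 178) [ 0.542 -0.383  0.024]
top0 (293, 189) [0.49  0.048 0.081]
top0 (333, 199) [ 0.471 -0.081  0.005]
top0 (345, 148) [ 0.623 -0.117  0.095]
top0 (413, 214) [ 0.415 -0.334  0.07 ]
top0 (455, 200) [ 0.461 -0.468  0.074]
top0 (398, 160) [ 0.584 -0.285  0.099]
top0 (216, 95) [0.783 0.297 0.134]
top0 (172, 135) [0.649 0.429 0.133]
top0 (217, 135) [0.663 0.297 0.094]
top0 (208, 185) [0.509 0.333 0.034]
top0 (260, 145) [0.647 0.166 0.038]
side0 (350, 216) [ 0.564 -0.048  0.013]
side0 (381, 210) [ 0.625 -0.128  0.118]
side0 (365, 325) [ 0.537 -0.383  0.023]
side0 (320, 180) [0.49  0.037 0.084]
side0 (318, 225) [ 0.465 -0.109  0.062]
side0 (340, 360) [ 0.464 -0.472  0.069]
side0 (380, 285) [ 0.583 -0.315  0.073]
side0 (370, 125) [0.684 0.264 0.089]
side0 (345, 138) [0.601 0.256 0.051]
[ 17 138 107] [ 18 136 137] [23 52 89]
```

View pics/crops.png

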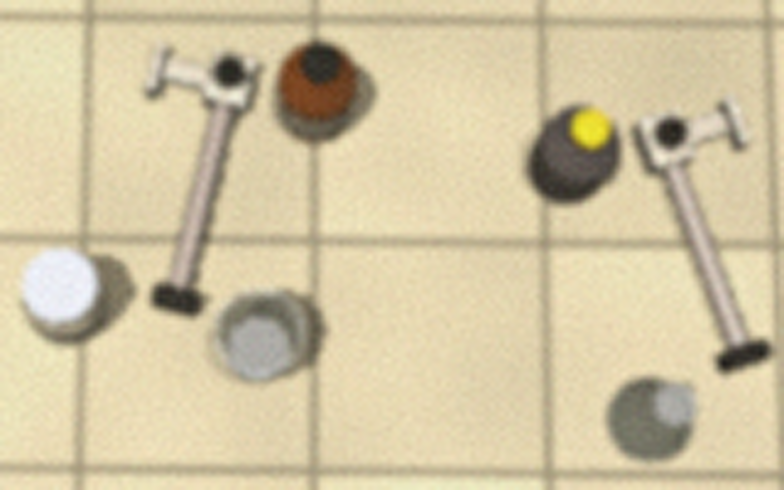

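View pics/board.png

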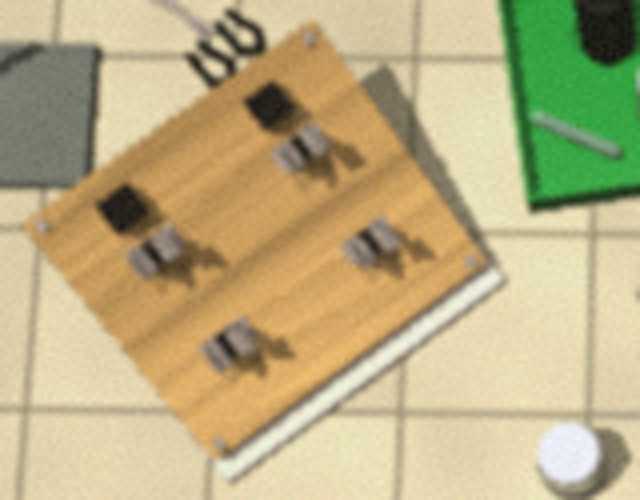

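The first crop shows the left-hand arm (head at crop (230,75), jaw left) and the right-hand arm (head (665,135), jaw right). The second shows the board with two clip pairs and the black head rests at (122,208) and (270,105), so uphill is up-left. Next I measure the poses.

```bash
cat > m.py <<'E'
from h import *
import sys
def blobs(m,box,amin=8):
    x0,y0,x1,y1=box; k=np.zeros_like(m);k[y0:y1,x0:x1]=m[y0:y1,x0:x1]
    n,l,s,c=cv2.connectedComponentsWithStats(k); return [(c[i].round(1),s[i,4]) for i in range(1,n) if s[i,4]>=amin]
if __name__=="__main__":
    d=load("top0");s=load("side0")
    V=d["color"].max(2); dark=(V<45).astype(np.uint8)
    for nm,box in(("L",(308,135,330,195)),("R",(411,148,440,210))):
        print(nm,blobs(dark,box,5))
    # board
    for n,D,box in(("top",d,(150,75,285,200)),("side",s,(295,70,425,180))):
        hsv=cv2.cvtColor(D["color"],cv2.COLOR_RGB2HSV); m=((hsv[...,1]>95)&(hsv[...,0]>10)&(hsv[...,0]<25)).astype(np.uint8)
        k=np.zeros_like(m);x0,y0,x1,y1=box;k[y0:y1,x0:x1]=m[y0:y1,x0:x1]
        c=max(cv2.findContours(k,cv2.RETR_EXTERNAL,cv2.CHAIN_APPROX_NONE)[0],key=cv2.contourArea)
        f=np.zeros_like(m);cv2.drawContours(f,[c],-1,1,-1)
        P=cloud(D)[(f*k>0)&(D["range_z"]>0)]
        for _ in range(4):
            q=P.mean(0);nrm=np.linalg.svd(P-q,full_matrices=False)[2][2];nrm*=np.sign(nrm[2])
            P=P[abs((P-q)@nrm)<max(.004,0)] if _ else P[abs((P-q)@nrm)<.012]
        tilt=np.degrees(np.arccos(nrm[2]));yaw=np.arctan2(-nrm[1],-nrm[0])
        print(n,len(P),"tilt",tilt,"yaw",np.degrees(yaw),"mean",q)
        o,v=ray(D,c[:,0,:]);X=o+v*(((q-o)@nrm)/(v@nrm))[:,None]
        bx=np.array([0,0,1])-nrm*nrm[2];bx/=np.linalg.norm(bx);by=np.cross(nrm,bx)
        U=np.c_[(X-q)@bx,(X-q)@by].astype(np.float32)
        r=cv2.minAreaRect(U[:,None]);print(r, "centre",q+bx*r[0][0]+by*r[0][1])
        b=cv2.boxPoints(r);print((q+np.outer(b[:,0],bx)+np.outer(b[:,1],by)).round(4), proj(D,q+np.outer(b[:,0],bx)+np.outer(b[:,1],by)).round(0).tolist())
E
python3 m.py
```

```text
L [(array([326.6, 144.4]), np.int32(18)), (array([315.5, 190.7]), np.int32(27))]
R [(array([416.5, 156.5]), np.int32(16)), (array([431.1, 202.1]), np.int32(24))]
top 4706 tilt 28.10925601111783 yaw 38.06906241205133 mean [0.66235956 0.30548286 0.09180796]
((-0.0013351142406463623, -0.002053990960121155), (0.2427353709936142, 0.28081077337265015), 0.29862940311431885) centre [0.66269896 0.30313968 0.09117891]
[[0.4917 0.3468 0.0337]
 [0.6659 0.1265 0.0343]
 [0.8337 0.2595 0.1487]
 [0.6595 0.4798 0.148 ]] [[204.0, 190.0], [272.0, 140.0], [228.0, 78.0], [154.0, 130.0]]
side 3703 tilt 27.93746093028086 yaw 38.07339607616593 mean [0.66176263 0.28371865 0.08451723]
((0.009018540382385254, 0.01061488687992096), (0.2808591425418854, 0.2391360104084015), 89.88224029541016) centre [0.66148894 0.29698825 0.08874248]
[[0.6646 0.1213 0.0326]
 [0.8312 0.2512 0.1446]
 [0.6584 0.4726 0.1449]
 [0.4918 0.3427 0.0329]] [[372.0, 168.0], [418.0, 109.0], [352.0, 77.0], [309.0, 129.0]]
```

```bash
cat > tri.py <<'E'
from h import *
def tri(d,s,a,b):
    o1,v1=ray(d,a);o2,v2=ray(s,b);v1=v1[0]/np.linalg.norm(v1);v2=v2[0]/np.linalg.norm(v2)
    k=np.linalg.lstsq(np.c_[v1,-v2],o2-o1,rcond=None)[0];p,q=o1+v1*k[0],o2+v2*k[1]
    return (p+q)/2,np.linalg.norm(p-q)
E
python3 - <<'E'
from tri import *
d=load("top0");s=load("side0")
T=np.array([[0.4917,0.3468,0.0337],[0.6659,0.1265,0.0343],[0.8337,0.2595,0.1487],[0.6595,0.4798,0.148],[0.6627,0.3031,0.0912]])
S=np.array([[0.4918,0.3427,0.0329],[0.6646,0.1213,0.0326],[0.8312,0.2512,0.1446],[0.6584,0.4726,0.1449],[.6615,.2970,.0887]])
for t,u in zip(T,S):print(*tri(d,s,proj(d,t),proj(s,u)))
# clamp
for nm,h,c in(("L",(326.6,144.4),(315.5,190.7)),("R",(416.5,156.5),(431.1,202.1))):
    H=onz(d,[h],.048)[0];C=onz(d,[c],.028)[0];print(nm,H,C,np.linalg.norm((H-C)[:2]),"exp .157")
    ax=(H-C)[:2]/np.linalg.norm((H-C)[:2]);m=(H[:2]-ax*.084+C[:2]+ax*.073)/2
    print(" mid",m,"yaw",np.degrees(np.arctan2(ax[1],ax[0])))
    X=np.r_[m,.016]; print(" px top",proj(d,X),"side",proj(s,X), "side head",proj(s,H))
# side dark blobs
from m import blobs
dark=(s["color"].max(2)<45).astype(np.uint8)
print(blobs(dark,(315,195,400,235),4),blobs(dark,(325,295,415,350),4))
q=np.array([ 0.56795896, -0.56724937,  0.42225273, -0.42113348])
print(Rn.from_quat(q[[1,2,3,0]]).as_matrix().round(3))
E
```

```text
[0.49244456 0.34820319 0.02874595] 0.00026388066428410697
[0.66724534 0.12744609 0.02701191] 0.001608677644627886
[0.83738288 0.2623778  0.13701244] 0.002978598012421929
[0.66160366 0.48359975 0.13859976] 0.0017397360932418086
[0.66441703 0.30529813 0.08277989] 0.0017057441193344823
L [ 0.64812529 -0.05737961  0.048     ] [ 0.49480591 -0.02220036  0.028     ] 0.15730357258181785 exp .157
 mid [ 0.56610491 -0.03855997] yaw -12.92287273802403
 px top [[320.75623943 170.5278574 ]] side [[350.0639263  212.69155785]] side head [[380.78040825 207.14782565]]
R [ 0.6095761  -0.35517134  0.048     ] [ 0.46059962 -0.40317847  0.028     ] 0.1565205292410422 exp .157
 mid [ 0.52985295 -0.38086183] yaw 17.86134857177779
 px top [[422.89579518 182.10493256]] side [[361.3546412  325.80907603]] side head [[394.28716239 304.51417359]]
[(array([383.1, 208.6]), np.int32(66)), (array([325.5, 206.5]), np.int32(4))] [(array([379.8, 296.7]), np.int32(63)), (array([393.7, 307.3]), np.int32(43)), (array([333.1, 342. ]), np.int32(84))]
[[ 0.289 -0.001  0.957]
 [-0.957  0.002  0.289]
 [-0.002 -1.    -0.   ]]
```

```bash
cat > plan.py <<'E'
from h import *
from station import get_obs
B=np.array([0.6634,0.304,0.0875]);YAW=np.radians(38.07);TL=np.radians(28)
nrm=np.array([-np.sin(TL)*np.cos(YAW),-np.sin(TL)*np.sin(YAW),np.cos(TL)])
bx=np.array([np.cos(TL)*np.cos(YAW),np.cos(TL)*np.sin(YAW),np.sin(TL)]);by=np.cross(nrm,bx)
RB=np.c_[bx,by,nrm]
LC=B+.07*by+.04*nrm; RC=B-.07*by+.04*nrm
Rboard=np.c_[-by,-nrm,bx]
def Rdown(y): y=np.radians(y);return np.c_[[np.sin(y),-np.cos(y),0],[0,0,-1.],[np.cos(y),np.sin(y),0]]
def go(p,R):
    o=get_obs();q=np.array(o["tool_rot"]);M=Rn.from_quat(q[[1,2,3,0]]).as_matrix()
    dp=np.asarray(p)-o["eef_pos"]
    print("t",round(o["t"],2),"q",o["q"].round(2),"F",o["contact_force"].round(1),"w",round(o["gripper_width"],3))
    print("pos",o["eef_pos"].round(4),"shift(tool) mm",(M.T@dp*1000).round(1),"| turn deg",np.degrees(Rn.from_matrix(M.T@R).as_rotvec()).round(2),"| shift in target axes mm",(R.T@dp*1000).round(1))
E
python3 -c "
from plan import *
print(LC,RC)
go([.530,-.381,.10],Rdown(17.86))
go(RC+.1*nrm,Rboard)"
```

```text
[0.60545253 0.34752857 0.1228179 ] [0.69177985 0.23731245 0.1228179 ]
t 0.1 q [ 1.17  0.48  0.02  1.56 -0.01  1.11 -0.08] F [-1.5  0.4 -0. ] w 1.002
pos [ 0.1946 -0.6458  0.2304] shift(tool) mm [-156.5  130.6  397.5] | turn deg [ 0.01 -1.09 -0.09] | shift in target axes mm [-149.1  130.4  400.4]
t 0.1 q [ 1.17  0.48  0.02  1.56 -0.01  1.11 -0.08] F [-1.5  0.4 -0. ] w 1.002
pos [ 0.1946 -0.6458  0.2304] shift(tool) mm [-684.9   20.4  687.1] | turn deg [ 27.66 -20.89   5.11] | shift in target axes mm [-388.6  434.4  775.8]
```

Call:
{"op": "play_rows", "data": {"increments": [[[-0.0096,0.002,0.0248],[0,-0.07,0]],[[-0.0096,0.002,0.0248],[0,-0.07,0]],[[-0.0096,0.002,0.0248],[0,-0.07,0]],[[-0.0096,0.002,0.0248],[0,-0.07,0]],[[-0.0096,0.002,0.0248],[0,-0.07,0]],[[-0.0096,0.002,0.0248],[0,-0.07,0]],[[-0.0096,0.002,0.0248],[0,-0.07,0]],[[-0.0096,0.002,0.0248],[0,-0.07,0]],[[-0.0096,0.002,0.0248],[0,-0.07,0]],[[-0.0096,0.002,0.0248],[0,-0.07,0]],[[-0.0096,0.002,0.0248],[0,-0.07,0]],[[-0.0096,0.002,0.0248],[0,-0.07,0]],[[-0.0096,0.002,0.0248],[0,-0.07,0]],[[-0.0096,0.002,0.0248],[0,-0.07,0]],[[-0.0096,0.002,0.0248],[0,-0.07,0]],[[-0.0096,0.002,0.0248],[0,-0.07,0]],[[0,0,0],[0,0,0]],[[0,0,0],[0,0,0]]], "gripper": 0.06}}

```text
t: 1.6
eef_pos: [0.5293, -0.3794, 0.1986]
tool_rot: [0.573, -0.572, 0.415, -0.415]
contact_force: [0.1, -0.6, -0.1]
gripper_width: 0.701
```

```bash
python3 - <<'E'
from plan import *
from station import read_camera
go([.530,-.381,.004],Rdown(17.86))
s=read_camera("side");np.savez("side1.npz",**s)
from m import blobs
t=read_camera("top");np.savez("top1.npz",**t)
cv2.imwrite("pics/h1.png",np.vstack([cv2.resize(x["color"][b[1]:b[3],b[0]:b[2],::-1],(500,300)) for x,b in((s,(260,200,460,320+0)),(t,(340,100,500,196)))]))
E
```

```text
t 1.6 q [ 0.6   0.47 -0.1   1.64  0.05  1.03 -0.77] F [ 0.1 -0.6 -0.1] w 0.701
pos [ 0.5293 -0.3794  0.1986] shift(tool) mm [2.000e+00 1.946e+02 1.000e-01] | turn deg [ 0.    0.27 -0.09] | shift in target axes mm [1.800e+00 1.946e+02 1.000e-01]
```

View pics/h1.png

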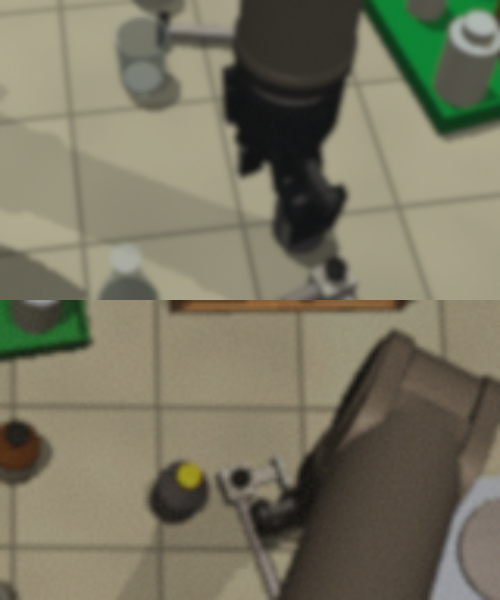

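The hover crops show the gripper lined up over the right-hand arm. The head is clear of the fingers and the wash bottle is about 60 mm off. Next I descend and grip.

Call:
{"op": "play_rows", "data": {"increments": [[[0.0002,0.0185,0],[0,0.03,0]],[[0.0002,0.0185,0],[0,0.03,0]],[[0.0002,0.0185,0],[0,0.03,0]],[[0.0002,0.0185,0],[0,0.03,0]],[[0.0002,0.0185,0],[0,0.03,0]],[[0.0002,0.0185,0],[0,0.03,0]],[[0.0002,0.0185,0],[0,0.03,0]],[[0.0002,0.0185,0],[0,0.03,0]],[[0.0002,0.0185,0],[0,0.03,0]],[[0,0.0045,0],[0,0,0]],[[0,0.0045,0],[0,0,0]],[[0,0.0045,0],[0,0,0]],[[0,0.0045,0],[0,0,0]],[[0,0.0045,0],[0,0,0]],[[0,0.0045,0],[0,0,0]],[[0,0,0],[0,0,0]]]}}

```text
t: 3.03
eef_pos: [0.5282, -0.3831, 0.0052]
tool_rot: [-0.571, 0.571, -0.418, 0.417]
contact_force: [0.1, -0.1, 0.0]
gripper_width: 0.699
```

Call:
{"op": "play_rows", "data": {"increments": [[[0,0,0],[0,0,0]],[[0,0,0],[0,0,0]],[[0,0,0],[0,0,0]],[[0,0,0],[0,0,0]],[[0,0,0],[0,0,0]],[[0,0,0],[0,0,0]],[[0,0,0],[0,0,0]]], "gripper": 0.0, "grip_force": 70}}

```text
t: 3.62
eef_pos: [0.5289, -0.3836, 0.0064]
tool_rot: [-0.571, 0.571, -0.417, 0.418]
contact_force: [-0.6, 0.5, 5.6]
gripper_width: 0.158
```

Call:
{"op": "play_rows", "data": {"increments": [[[0,-0.01,0],[0,0,0]],[[0,-0.02,0],[0,0,0]],[[0,-0.03,0],[0,0,0]],[[0,-0.03,0],[0,0,0]],[[0,-0.03,0],[0,0,0]],[[0,-0.03,0],[0,0,0]],[[0,-0.03,0],[0,0,0]],[[0,-0.03,0],[0,0,0]],[[0,-0.02,0],[0,0,0]],[[0,-0.01,0],[0,0,0]],[[0,0,0],[0,0,0]],[[0,0,0],[0,0,0]]]}}

```text
t: 4.62
eef_pos: [0.5279, -0.383, 0.2448]
tool_rot: [-0.571, 0.571, -0.418, 0.417]
contact_force: [0.2, -0.8, -3.7]
gripper_width: 0.157
```

```bash
python3 - <<'E'
from plan import *
go(RC+.12*nrm-.013*nrm,Rboard)
E
```

```text
t 4.62 q [ 0.6   0.43 -0.09  1.59  0.04  1.12 -0.77] F [ 0.2 -0.8 -3.7] w 0.157
pos [ 0.5279 -0.383   0.2448] shift(tool) mm [-524.    27.8  297. ] | turn deg [ 27.75 -20.05   4.92] | shift in target axes mm [-387.3  240.8  394.4]
```

Call:
{"op": "play_rows", "data": {"increments": [[[-0.013,0,0.0075],[0,0,0]],[[-0.026,0,0.0148],[0,0,0]],[[-0.026,0,0.0148],[0,0,0]],[[-0.026,0,0.0148],[0,0,0]],[[-0.026,0,0.0148],[0,0,0]],[[-0.026,0,0.0148],[0,0,0]],[[-0.026,0,0.0148],[0,0,0]],[[-0.026,0,0.0148],[0,0,0]],[[-0.026,0,0.0148],[0,0,0]],[[-0.026,0,0.0148],[0,0,0]],[[-0.026,0,0.0148],[0,0,0]],[[-0.026,0,0.0148],[0,0,0]],[[-0.026,0,0.0148],[0,0,0]],[[-0.026,0,0.0148],[0,0,0]],[[-0.026,0,0.0148],[0,0,0]],[[-0.026,0,0.0148],[0,0,0]],[[-0.026,0,0.0148],[0,0,0]],[[-0.026,0,0.0148],[0,0,0]],[[-0.026,0,0.0148],[0,0,0]],[[-0.026,0,0.0148],[0,0,0]]]}}

```text
t: 6.28
eef_pos: [0.6485, 0.1892, 0.243]
tool_rot: [-0.57, 0.572, -0.418, 0.416]
contact_force: [0.5, -0.7, -4.0]
gripper_width: 0.155
```

Call:
{"op": "play_rows", "data": {"increments": [[[-0.013,0,0.0075],[0,0,0]],[[0,0,0],[2.78,-2,0.5]],[[0,0,0],[2.78,-2,0.5]],[[0,0,0],[2.78,-2,0.5]],[[0,0,0],[2.78,-2,0.5]],[[0,0,0],[2.78,-2,0.5]],[[0,0,0],[2.78,-2,0.5]],[[0,0,0],[2.78,-2,0.5]],[[0,0,0],[2.78,-2,0.5]],[[0,0,0],[2.78,-2,0.5]],[[0,0,0],[2.78,-2,0.5]],[[0,0,0],[0,0,0]],[[0,0,0],[0,0,0]]]}}

```text
t: 7.37
eef_pos: [0.6518, 0.2005, 0.2436]
tool_rot: [0.77, -0.464, 0.228, -0.375]
contact_force: [0.2, -0.4, -4.0]
gripper_width: 0.157
```

```bash
python3 - <<'E'
from plan import *
go(RC+.107*nrm,Rboard)
E
```

```text
t 7.37 q [ 0.09  0.33 -0.48  1.87  0.    0.51 -1.25] F [ 0.2 -0.4 -4. ] w 0.157
pos [0.6518 0.2005 0.2436] shift(tool) mm [-4.3 25.1 -8.8] | turn deg [ 0.19 -0.19 -0.03] | shift in target axes mm [-4.3 25.1 -8.9]
```

Call:
{"op": "play_rows", "data": {"increments": [[[-0.0009,0.01,-0.0018],[0,0,0]],[[-0.0009,0.015,-0.0018],[0,0,0]],[[-0.0009,0.015,-0.0018],[0,0,0]],[[-0.0009,0.015,-0.0018],[0,0,0]],[[-0.0008,0.01,-0.0017],[0.19,-0.19,0]],[[0,0,0],[0,0,0]],[[0,0,0],[0,0,0]],[[0,0,0],[0,0,0]]]}}

```text
t: 8.03
eef_pos: [0.669, 0.2198, 0.1848]
tool_rot: [0.772, -0.462, 0.223, -0.375]
contact_force: [-0.3, -0.1, -3.7]
gripper_width: 0.154
```

```bash
python3 - <<'E'
from plan import *
from station import read_camera
go(RC+.067*nrm,Rboard)
s=read_camera("side");np.savez("side2.npz",**s)
t=read_camera("top");np.savez("top2.npz",**t)
crop(s,310,50,450,170,5,"a.png",1.8);crop(t,150,70,290,200,4,"b.png",1.8)
A=cv2.resize(cv2.imread("a.png"),(400,343));Bb=cv2.resize(cv2.imread("b.png"),(400,371))
cv2.imwrite("pics/h2.png",np.hstack([cv2.copyMakeBorder(A,0,28,0,0,0),Bb]))
print("RC in side",proj(s,RC),"top",proj(t,RC))
E
```

```text
t 8.03 q [ 0.01  0.42 -0.43  1.89  0.07  0.39 -1.31] F [-0.3 -0.1 -3.7] w 0.154
pos [0.669  0.2198 0.1848] shift(tool) mm [ 0.3  1.2 -3.7] | turn deg [-0.32  0.17  0.03] | shift in target axes mm [ 0.3  1.3 -3.7]
RC in side [[375.19851    121.13130225]] top [[234.15394162 123.69918322]]
```

View pics/h2.png

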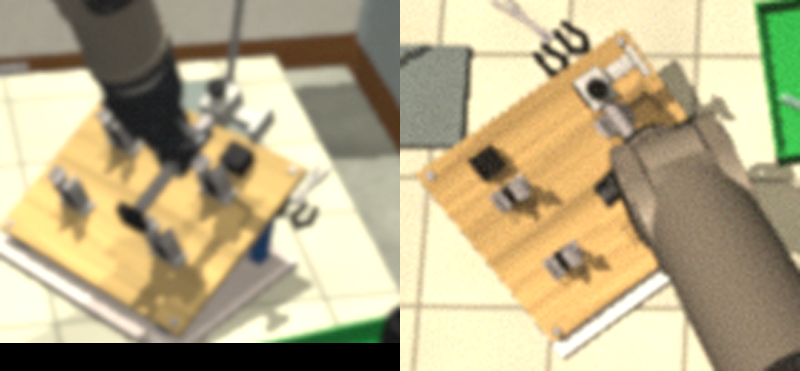

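The side crop (left) shows the rod over the right pair, cap at (130,213) and head beyond the black rest. The top crop (right) shows head (595,90) with the jaw to the outer edge. Next I check the clip mouths and the held rod numerically in the board frame.

```bash
python3 - <<'E'
from plan import *
def onp(d,uv,h): # to board coords on plane h above face
    o,v=ray(d,uv);X=o+v*((((B+h*nrm)-o)@nrm)/(v@nrm))[:,None];return (X-B)@RB
for n in("top0","side0"):
    d=load(n);hsv=cv2.cvtColor(d["color"],cv2.COLOR_RGB2HSV)
    for sy in(1,-1):
        for sx in(-1,1):
            E=B+sx*.046*bx+sy*.07*by+.06*nrm;u=proj(d,E)[0]
            vv,uu=np.mgrid[int(u[1])-9:int(u[1])+11,int(u[0])-9:int(u[0])+11]
            w=hsv[vv,uu];m=(w[...,1]<75)&(w[...,2]>60)
            k=(w[...,2]<45)
            P=onp(d,np.c_[uu[m],vv[m]],.06)*1000
            Q=onp(d,np.c_[uu[k],vv[k]],.05)*1000 if k.any() else np.zeros((1,3))
            print(n,"exp",(46*sx,70*sy),"px",u.round(1),"grey n",m.sum(),"mean",P[:,:2].mean(0).round(1),"x",np.percentile(P[:,0],[5,95]).round(0),"y",np.percentile(P[:,1],[5,95]).round(0),"dark",k.sum(),Q[:,:2].mean(0).round(1))
# held arm: thumbscrew in top2, cap in side2 (dark)
from m import blobs
t=load("top2");s=load("side2")
dk=lambda d:(d["color"].max(2)<48).astype(np.uint8)
print(blobs(dk(t),(205,85,235,125),4)); print(blobs(dk(s),(335,110,375,135),4))
o=__import__("station").get_obs()["eef_pos"];tc=(o-B)@RB*1000;print("TCP board",tc.round(1))
for off in(8,11,14):
    h=(tc[2]+off)/1000
    print(off,"thumb",[(onp(t,[c],h+.032)*1000).round(1)[0,:2].tolist() for c,a in blobs(dk(t),(205,85,235,125),4)],"cap(side)",[(onp(s,[c],h)*1000).round(1)[0,:2].tolist() for c,a in blobs(dk(s),(335,110,375,135),4)])
E
```

```text
top0 exp (-46, 70) px [207.2 162.2] grey n 72 mean [-41.8  66.8] x [-53. -32.] y [50. 85.] dark 9 [-43.3  71.1]
top0 exp (46, 70) px [188.4 138.4] grey n 76 mean [48.  67.1] x [38. 57.] y [49. 86.] dark 32 [67.1 71.9]
top0 exp (-46, -70) px [243.5 136.1] grey n 73 mean [-42.2 -67.9] x [-53. -32.] y [-86. -50.] dark 8 [-42.9 -69.2]
top0 exp (46, -70) px [225.7 111.9] grey n 72 mean [ 47.9 -67.6] x [38. 57.] y [-85. -50.] dark 36 [ 70.5 -67.8]
side0 exp (-46, 70) px [332.  110.8] grey n 125 mean [-46.   85.7] x [-61. -25.] y [ 47. 119.] dark 7 [-63.4  50.6]
side0 exp (46, 70) px [349.2  89.5] grey n 115 mean [46.7 83.2] x [30. 69.] y [ 48. 116.] dark 43 [54.8 51.5]
side0 exp (-46, -70) px [364.8 129.1] grey n 74 mean [-52.5 -77.2] x [-62. -42.] y [-110.  -56.] dark 13 [-64.2 -86.6]
side0 exp (46, -70) px [382.7 106.5] grey n 70 mean [ 38.9 -75.7] x [25. 49.] y [-106.  -55.] dark 49 [ 51.8 -84.5]
[(array([212.2,  86.3]), np.int32(13)), (array([206.4,  90.4]), np.int32(5)), (array([219.2, 101.1]), np.int32(36))]
[(array([335.2, 120.2]), np.int32(4)), (array([356.5, 125.8]), np.int32(49))]
TCP board [  4.  -70.2 108.8]
8 thumb [[131.9, -79.5], [131.7, -59.3], [87.7, -70.6]] cap(side) [[-86.2, -1.4], [-68.8, -73.4]]
11 thumb [[131.9, -79.4], [131.8, -59.2], [87.9, -70.5]] cap(side) [[-87.1, -3.4], [-69.8, -75.2]]
14 thumb [[131.9, -79.3], [131.8, -59.2], [88.0, -70.4]] cap(side) [[-88.1, -5.4], [-70.8, -77.0]]
```

Call:
{"op": "play_rows", "data": {"increments": [[[-0.0002,0.01,-0.001],[-0.15,0.08,0]],[[-0.0002,0.013,-0.0013],[-0.17,0.09,0]],[[0,0.013,-0.0014],[0,0,0]],[[0,0.01,0],[0,0,0]],[[0,0.005,0],[0,0,0]],[[0,0,0],[0,0,0]],[[0,0,0],[0,0,0]]]}}

```text
t: 8.72
eef_pos: [0.6845, 0.2328, 0.1368]
tool_rot: [0.77, -0.464, 0.226, -0.375]
contact_force: [0.5, -0.8, -3.4]
gripper_width: 0.151
```

```bash
cat > st.py <<'E'
from plan import *
import sys
C=RC if sys.argv[1]=="R" else LC
go(C,Rboard)
o=get_obs();print("TCP in clip frame mm",((o["eef_pos"]-C)@RB*1000).round(1),"force in board axes",(o["contact_force"]@RB).round(1))
E
python3 st.py R
```

```text
t 8.72 q [-0.06  0.51 -0.38  1.88  0.11  0.32 -1.35] F [ 0.5 -0.8 -3.4] w 0.151
pos [0.6845 0.2328 0.1368] shift(tool) mm [ 0.9 16.3  1. ] | turn deg [ 0.08 -0.   -0.02] | shift in target axes mm [ 0.9 16.3  0.9]
TCP in clip frame mm [-0.9  0.9 16.3] force in board axes [-1.7 -0.9 -2.9]
```

Call:
{"op": "play_rows", "data": {"increments": [[[0,0.003,0],[0,0,0]],[[0,0.003,0],[0,0,0]],[[0,0.003,0],[0,0,0]],[[0,0,0],[0,0,0]],[[0,0,0],[0,0,0]]]}}

```text
t: 9.13
eef_pos: [0.6885, 0.2361, 0.1307]
tool_rot: [0.771, -0.463, 0.225, -0.375]
contact_force: [-1.2, 1.3, 1.2]
gripper_width: 0.158
```

Call:
{"op": "play_rows", "data": {"increments": [[[0,0.0015,0],[0,0,0]],[[0,0.0015,0],[0,0,0]],[[0,0,0],[0,0,0]],[[0,0,0],[0,0,0]]]}}

```text
t: 9.47
eef_pos: [0.6896, 0.2368, 0.1285]
tool_rot: [0.771, -0.463, 0.225, -0.376]
contact_force: [-5.9, -0.3, 6.4]
gripper_width: 0.151
```

```bash
python3 st.py R
```

```text
t 9.47 q [-0.07  0.53 -0.37  1.87  0.11  0.3  -1.35] F [-5.9 -0.3  6.4] w 0.151
pos [0.6896 0.2368 0.1285] shift(tool) mm [ 0.9  6.  -0.9] | turn deg [-0.1   0.03  0.03] | shift in target axes mm [ 0.9  6.  -0.9]
TCP in clip frame mm [0.9 0.9 6. ] force in board axes [-1.3  3.4  7.9]
```

Call:
{"op": "play_rows", "data": {"increments": [[[0,0.0015,0],[0,0,0]],[[0,0.0015,0],[0,0,0]],[[0,0,0],[0,0,0]]]}}

```text
t: 9.72
eef_pos: [0.6907, 0.2377, 0.1256]
tool_rot: [0.771, -0.463, 0.225, -0.376]
contact_force: [-4.0, 1.0, 4.9]
gripper_width: 0.155
```

Call:
{"op": "play_rows", "data": {"increments": [[[0,0.0015,0],[0,0,0]],[[0,0.0015,0],[0,0,0]],[[0,0,0],[0,0,0]]]}}

```text
t: 9.97
eef_pos: [0.6914, 0.2384, 0.1215]
tool_rot: [0.771, -0.463, 0.225, -0.375]
contact_force: [0.1, 2.6, -2.5]
gripper_width: 0.152
```

Call:
{"op": "play_rows", "data": {"increments": [[[0,0.0015,0],[0,0,0]],[[0,0.0015,0],[0,0,0]],[[0,0,0],[0,0,0]]]}}

```text
t: 10.22
eef_pos: [0.692, 0.2388, 0.1178]
tool_rot: [0.77, -0.464, 0.226, -0.375]
contact_force: [1.7, 5.2, -7.6]
gripper_width: 0.157
```

```bash
python3 st.py R
```

```text
t 10.22 q [-0.08  0.55 -0.36  1.87  0.12  0.29 -1.36] F [ 1.7  5.2 -7.6] w 0.157
pos [0.692  0.2388 0.1178] shift(tool) mm [ 1.  -4.9  1.4] | turn deg [ 0.1  -0.01 -0.03] | shift in target axes mm [ 1.  -4.9  1.4]
TCP in clip frame mm [-1.4  1.  -4.9] force in board axes [ 0.4  3.1 -8.8]
```

Call:
{"op": "play_rows", "data": {"increments": [[[0,0.0015,0],[0,0,0]],[[0,0.001,0],[0,0,0]],[[0,0,0],[0,0,0]]]}}

```text
t: 10.47
eef_pos: [0.6927, 0.2391, 0.1165]
tool_rot: [0.77, -0.464, 0.226, -0.375]
contact_force: [-5.9, 0.8, 1.0]
gripper_width: 0.154
```

Call:
{"op": "play_rows", "data": {"increments": [[[0,0.001,0],[0,0,0]],[[0,0,0],[0,0,0]],[[0,0,0],[0,0,0]]]}}

```text
t: 10.72
eef_pos: [0.6929, 0.2393, 0.116]
tool_rot: [0.77, -0.464, 0.226, -0.375]
contact_force: [-8.5, -1.2, 4.5]
gripper_width: 0.154
```

```bash
python3 st.py R
```

```text
t 10.72 q [-0.08  0.55 -0.35  1.86  0.12  0.29 -1.36] F [-8.5 -1.2  4.5] w 0.154
pos [0.6929 0.2393 0.116 ] shift(tool) mm [ 0.9 -7.   1.3] | turn deg [0.12 0.01 0.01] | shift in target axes mm [ 0.9 -7.   1.3]
TCP in clip frame mm [-1.3  0.9 -7. ] force in board axes [-4.5  4.3  7.5]
```

The force passed its peak, reversed as the clips pulled, and now rises again, so the rod is on the saddles. I stop pushing and release.

Call:
{"op": "play_rows", "data": {"increments": [[[0,0,0],[0,0,0]],[[0,0,0],[0,0,0]],[[0,0,0],[0,0,0]],[[0,0,0],[0,0,0]],[[0,0,0],[0,0,0]]], "gripper": 0.05}}

```text
t: 11.13
eef_pos: [0.6944, 0.2392, 0.1162]
tool_rot: [0.77, -0.463, 0.225, -0.376]
contact_force: [-0.2, 0.8, -0.6]
gripper_width: 0.584
```

Call:
{"op": "play_rows", "data": {"increments": [[[0,-0.01,0],[0,0,0]],[[0,-0.02,0],[0,0,0]],[[0,-0.03,0],[0,0,0]],[[0,-0.03,0],[0,0,0]],[[0,-0.03,0],[0,0,0]],[[0,-0.02,0],[0,0,0]],[[0,0,0],[0,0,0]]]}}

```text
t: 11.72
eef_pos: [0.6432, 0.1982, 0.2451]
tool_rot: [0.771, -0.462, 0.223, -0.378]
contact_force: [1.0, 0.1, 0.4]
gripper_width: 0.588
```

```bash
python3 - <<'E'
from plan import *
go([.566,-.0386,.25],Rdown(-12.92))
go([.566,-.0386,.25],Rboard)
E
```

```text
t 11.72 q [ 0.1   0.31 -0.5   1.9   0.    0.49 -1.25] F [1.  0.1 0.4] w 0.588
pos [0.6432 0.1982 0.2451] shift(tool) mm [ 139.2 -101.8 -179.8] | turn deg [-26.53  49.88 -12.33] | shift in target axes mm [248.1  -4.9 -22.3]
t 11.72 q [ 0.1   0.31 -0.5   1.9   0.    0.49 -1.25] F [1.  0.1 0.4] w 0.588
pos [0.6432 0.1982 0.2451] shift(tool) mm [ 139.2 -101.8 -179.8] | turn deg [-0.31  0.02  0.28] | shift in target axes mm [ 138.8 -101.5 -180.3]
```

Call:
{"op": "play_rows", "data": {"increments": [[[0,0,0],[-2.21,4.16,-1.03]],[[0,0,0],[-2.21,4.16,-1.03]],[[0,0,0],[-2.21,4.16,-1.03]],[[0,0,0],[-2.21,4.16,-1.03]],[[0,0,0],[-2.21,4.16,-1.03]],[[0,0,0],[-2.21,4.16,-1.03]],[[0,0,0],[-2.21,4.16,-1.03]],[[0,0,0],[-2.21,4.16,-1.03]],[[0,0,0],[-2.21,4.16,-1.03]],[[0,0,0],[-2.21,4.16,-1.03]],[[0,0,0],[-2.21,4.16,-1.03]],[[0,0,0],[-2.21,4.16,-1.03]],[[0,0,0],[0,0,0]]]}}

```text
t: 12.8
eef_pos: [0.6428, 0.1996, 0.2387]
tool_rot: [0.437, -0.443, 0.555, -0.552]
contact_force: [0.3, -0.6, -1.1]
gripper_width: 0.586
```

Call:
{"op": "play_rows", "data": {"increments": [[[0.0248,0,-0.0022],[0,0,0]],[[0.0248,0,-0.0022],[0,0,0]],[[0.0248,0,-0.0022],[0,0,0]],[[0.0248,0,-0.0022],[0,0,0]],[[0.0248,0,-0.0022],[0,0,0]],[[0.0248,0,-0.0022],[0,0,0]],[[0.0248,0,-0.0022],[0,0,0]],[[0.0248,0,-0.0022],[0,0,0]],[[0.0248,0,-0.0022],[0,0,0]],[[0.0248,0,-0.0022],[0,0,0]],[[0,0,0],[0,0,0]],[[0,0,0],[0,0,0]]], "gripper": 0.06}}

```text
t: 13.8
eef_pos: [0.5646, -0.0396, 0.2401]
tool_rot: [0.438, -0.442, 0.554, -0.552]
contact_force: [0.1, 0.3, 0.6]
gripper_width: 0.701
```

```bash
python3 - <<'E'
from plan import *
from station import read_camera
go([.566,-.0386,.006],Rdown(-12.92))
s=read_camera("side");t=read_camera("top");np.savez("side3.npz",**s);np.savez("top3.npz",**t)
crop(s,310,60,450,165,5,"a.png",1.8);crop(t,150,70,360,210,4,"b.png",1.8)
A=cv2.resize(cv2.imread("a.png"),(400,300));Bb=cv2.resize(cv2.imread("b.png"),(400,267))
cv2.imwrite("pics/h3.png",np.vstack([A,Bb]))
from m import blobs
dk=(t["color"].max(2)<48).astype(np.uint8)
def onp(d,uv,h):
    o,v=ray(d,uv);X=o+v*((((B+h*nrm)-o)@nrm)/(v@nrm))[:,None];return (X-B)@RB*1000
print([(c,a,onp(t,[c],.072)[0,:2].round(1),onp(t,[c],.048)[0,:2].round(1)) for c,a in blobs(dk,(205,90,265,165),6)])
dk=(s["color"].max(2)<48).astype(np.uint8)
print([(c,a,onp(s,[c],.04)[0,:2].round(1)) for c,a in blobs(dk,(345,90,420,165),6)])
P=cloud(t);Q=(P-B)@RB*1000
m=(abs(Q[...,0])<30)&(abs(Q[...,1]+70)<5);print("rod surface height med/max (exp ~48)",np.percentile(Q[m][:,2],[50,80,95]))
m=(abs(Q[...,0])<100)&(abs(Q[...,1])<40);print("face height",np.median(Q[m][:,2]))
E
```

```text
t 13.8 q [ 0.04  0.3  -0.1   1.8   0.04  1.05 -1.87] F [0.1 0.3 0.6] w 0.701
pos [ 0.5646 -0.0396  0.2401] shift(tool) mm [ -2.  234.1   2.5] | turn deg [ 0.34 -0.04  0.16] | shift in target axes mm [ -1.3 234.1   1.1]
[(array([219.1, 101.6]), np.int32(32), array([ 83.1, -72.1]), array([ 82. , -72.9])), (array([248.7, 142.2]), np.int32(38), array([-69.4, -71.3]), array([-73.2, -72.1])), (array([206.5, 161.5]), np.int32(10), array([-41.3,  69.7]), array([-44.6,  71.3]))]
[(array([358.3, 116.4]), np.int32(1190), array([-12.8, -10. ])), (array([389.5,  97. ]), np.int32(14), array([ 93.1, -56.4])), (array([393.4, 109.4]), np.int32(16), array([ 61.9, -95.4])), (array([384.6, 116.6]), np.int32(13), array([ 27.6, -86.6])), (array([400.4, 135.4]), np.int32(26), array([  -2.2, -170. ]))]
rod surface height med/max (exp ~48) [50.71052663 52.93527231 55.13930983]
face height 3.846695089589223
```

View pics/h3.png

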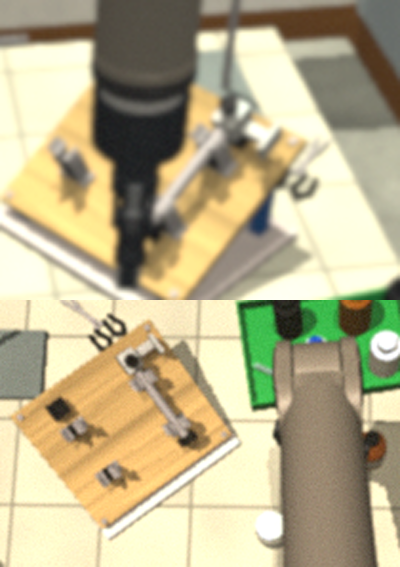

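The picture shows the right-hand arm lying in the right pair: head at top, thumbscrew out, jaw outward. Its height is about 47 mm against an expected 48. Now the left-hand arm.

Call:
{"op": "play_rows", "data": {"increments": [[[-0.0013,0.02,0.0011],[0.34,0,0.16]],[[0,0.022,0],[0,0,0]],[[0,0.022,0],[0,0,0]],[[0,0.022,0],[0,0,0]],[[0,0.022,0],[0,0,0]],[[0,0.022,0],[0,0,0]],[[0,0.022,0],[0,0,0]],[[0,0.022,0],[0,0,0]],[[0,0.022,0],[0,0,0]],[[0,0.022,0],[0,0,0]],[[0,0,0],[0,0,0]],[[0,0,0],[0,0,0]]]}}

```text
t: 14.9
eef_pos: [0.5658, -0.0351, 0.0214]
tool_rot: [0.441, -0.442, 0.553, -0.551]
contact_force: [-0.7, -0.1, 0.2]
gripper_width: 0.703
```

```bash
python3 - <<'E'
from plan import *
go([.566,-.0386,.006],Rdown(-12.92))
E
```

```text
t 14.9 q [ 0.02  0.59 -0.09  1.96  0.09  0.61 -1.92] F [-0.7 -0.1  0.2] w 0.703
pos [ 0.5658 -0.0351  0.0214] shift(tool) mm [ 3.4 15.4  1. ] | turn deg [ 0.19  0.19 -0.04] | shift in target axes mm [ 3.4 15.4  1. ]
```

Call:
{"op": "play_rows", "data": {"increments": [[[0.0015,0.005,0],[0,0.1,0]],[[0.001,0.005,0],[0,0,0]],[[0,0.0045,0],[0,0,0]],[[0,0,0],[0,0,0]],[[0,0,0],[0,0,0]]]}}

```text
t: 15.32
eef_pos: [0.5659, -0.0391, 0.0079]
tool_rot: [0.44, -0.44, 0.554, -0.553]
contact_force: [-0.8, 0.2, 0.8]
gripper_width: 0.702
```

Call:
{"op": "play_rows", "data": {"increments": [[[0,0,0],[0,0,0]],[[0,0,0],[0,0,0]],[[0,0,0],[0,0,0]],[[0,0,0],[0,0,0]],[[0,0,0],[0,0,0]],[[0,0,0],[0,0,0]],[[0,0,0],[0,0,0]]], "gripper": 0.0, "grip_force": 70}}

```text
t: 15.9
eef_pos: [0.566, -0.039, 0.0082]
tool_rot: [0.44, -0.44, 0.554, -0.553]
contact_force: [-0.8, -0.4, 5.6]
gripper_width: 0.158
```

Call:
{"op": "play_rows", "data": {"increments": [[[0,-0.01,0],[0,0,0]],[[0,-0.02,0],[0,0,0]],[[0,-0.03,0],[0,0,0]],[[0,-0.03,0],[0,0,0]],[[0,-0.03,0],[0,0,0]],[[0,-0.03,0],[0,0,0]],[[0,-0.03,0],[0,0,0]],[[0,-0.03,0],[0,0,0]],[[0,-0.02,0],[0,0,0]],[[0,-0.015,0],[0,0,0]],[[0,0,0],[0,0,0]],[[0,0,0],[0,0,0]]]}}

```text
t: 16.9
eef_pos: [0.5659, -0.0392, 0.2531]
tool_rot: [0.44, -0.44, 0.553, -0.553]
contact_force: [-0.6, 0.1, -2.8]
gripper_width: 0.153
```

```bash
python3 - <<'E'
from plan import *
go(LC+.107*nrm,Rboard)
E
```

```text
t 16.9 q [ 0.05  0.28 -0.11  1.79  0.03  1.07 -1.87] F [-0.6  0.1 -2.8] w 0.153
pos [ 0.5659 -0.0392  0.2531] shift(tool) mm [-346.6   36.   -79.9] | turn deg [ 26.09 -50.01  12.43] | shift in target axes mm [-280.   134.6  176.9]
```

Call:
{"op": "play_rows", "data": {"increments": [[[-0.0125,0,-0.003],[0,0,0]],[[-0.0248,0,-0.0057],[0,0,0]],[[-0.0248,0,-0.0057],[0,0,0]],[[-0.0248,0,-0.0057],[0,0,0]],[[-0.0248,0,-0.0057],[0,0,0]],[[-0.0248,0,-0.0057],[0,0,0]],[[-0.0248,0,-0.0057],[0,0,0]],[[-0.0248,0,-0.0057],[0,0,0]],[[-0.0248,0,-0.0057],[0,0,0]],[[-0.0248,0,-0.0057],[0,0,0]],[[-0.0248,0,-0.0057],[0,0,0]],[[-0.0248,0,-0.0057],[0,0,0]],[[-0.0248,0,-0.0057],[0,0,0]],[[-0.0248,0,-0.0057],[0,0,0]],[[-0.0125,0,-0.003],[0,0,0]],[[0,0,0],[0,0,0]]]}}

```text
t: 18.23
eef_pos: [0.5633, 0.3221, 0.251]
tool_rot: [0.441, -0.443, 0.553, -0.55]
contact_force: [-1.4, -0.3, -2.3]
gripper_width: 0.157
```

Call:
{"op": "play_rows", "data": {"increments": [[[0,0,0],[2.17,-4.17,1.04]],[[0,0,0],[2.17,-4.17,1.04]],[[0,0,0],[2.17,-4.17,1.04]],[[0,0,0],[2.17,-4.17,1.04]],[[0,0,0],[2.17,-4.17,1.04]],[[0,0,0],[2.17,-4.17,1.04]],[[0,0,0],[2.17,-4.17,1.04]],[[0,0,0],[2.17,-4.17,1.04]],[[0,0,0],[2.17,-4.17,1.04]],[[0,0,0],[2.17,-4.17,1.04]],[[0,0,0],[2.17,-4.17,1.04]],[[0,0,0],[2.17,-4.17,1.04]],[[0,0,0],[0,0,0]],[[0,0,0],[0,0,0]]]}}

```text
t: 19.4
eef_pos: [0.5656, 0.315, 0.2517]
tool_rot: [0.769, -0.464, 0.228, -0.376]
contact_force: [0.2, 0.1, -1.5]
gripper_width: 0.151
```

```bash
python3 - <<'E'
from plan import *
go(LC+.067*nrm,Rboard)
E
```

```text
t 19.4 q [-0.2   0.24 -0.45  1.97  0.17  0.48 -1.65] F [ 0.2  0.1 -1.5] w 0.151
pos [0.5656 0.315  0.2517] shift(tool) mm [ -1.   71.  -14.8] | turn deg [ 0.28 -0.25 -0.  ] | shift in target axes mm [ -1.1  71.  -15.1]
```

Call:
{"op": "play_rows", "data": {"increments": [[[-0.0004,0.012,-0.0025],[0.1,-0.1,0]],[[-0.0004,0.012,-0.0025],[0.1,-0.1,0]],[[-0.0002,0.012,-0.0025],[0,0,0]],[[0,0.012,-0.0025],[0,0,0]],[[0,0.012,-0.0025],[0,0,0]],[[0,0.011,-0.0025],[0,0,0]],[[0,0,0],[0,0,0]],[[0,0,0],[0,0,0]]]}}

```text
t: 20.07
eef_pos: [0.5808, 0.3307, 0.1822]
tool_rot: [0.772, -0.463, 0.225, -0.374]
contact_force: [-0.6, 0.9, -2.1]
gripper_width: 0.151
```

```bash
python3 - <<'E'
from plan import *
from station import read_camera
from m import blobs
go(LC+.067*nrm,Rboard)
s=read_camera("side");t=read_camera("top")
def onp(d,uv,h):
    o,v=ray(d,uv);X=o+v*((((B+h*nrm)-o)@nrm)/(v@nrm))[:,None];return (X-B)@RB*1000
tc=(get_obs()["eef_pos"]-B)@RB;h=tc[2]+.008;print("TCP board",tc*1000)
dk=lambda d:(d["color"].max(2)<48).astype(np.uint8)
print([(c,a,onp(t,[c],h+.032)[0,:2].round(1)) for c,a in blobs(dk(t),(160,100,210,150),5)])
crop(s,300,50,440,165,4,"a.png",1.8);crop(t,140,70,290,210,4,"b.png",1.8)
A=cv2.resize(cv2.imread("a.png"),(400,329));Bb=cv2.resize(cv2.imread("b.png"),(400,373))
cv2.imwrite("pics/h4.png",np.hstack([cv2.copyMakeBorder(A,0,44,0,0,0),Bb]))
E
```

```text
t 20.07 q [-0.29  0.35 -0.37  1.99  0.28  0.34 -1.75] F [-0.6  0.9 -2.1] w 0.151
pos [0.5808 0.3307 0.1822] shift(tool) mm [ 1.9 -0.6 -1.6] | turn deg [-0.03  0.2  -0.13] | shift in target axes mm [ 1.9 -0.6 -1.6]
TCP board [  2.88156103  71.80070805 107.50442052]
[(array([183.9, 125.1]), np.int32(18), array([89.6, 50.9])), (array([178.8, 129.7]), np.int32(35), array([87.3, 70.2])), (array([189.6, 136.2]), np.int32(8), array([55.5, 57.6])), (array([206.3, 145.6]), np.int32(51), array([ 6.6, 36.6]))]
```

View pics/h4.png

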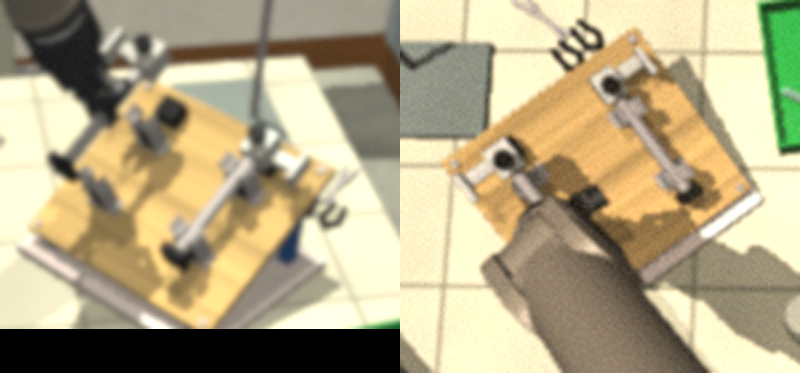

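Call:
{"op": "play_rows", "data": {"increments": [[[0.0004,0.01,-0.001],[0,0.1,-0.1]],[[0.0004,0.013,-0.0008],[0,0.1,0]],[[0,0.012,-0.0005],[0,0,0]],[[0,0.01,0],[0,0,0]],[[0,0.004,0],[0,0,0]],[[0,0,0],[0,0,0]],[[0,0,0],[0,0,0]]]}}

```text
t: 20.75
eef_pos: [0.5981, 0.3432, 0.1385]
tool_rot: [0.771, -0.462, 0.225, -0.375]
contact_force: [0.7, -0.4, -2.5]
gripper_width: 0.155
```

```bash
python3 st.py L
```

```text
t 20.75 q [-0.37  0.44 -0.29  1.98  0.35  0.26 -1.82] F [ 0.7 -0.4 -2.5] w 0.155
pos [0.5981 0.3432 0.1385] shift(tool) mm [ 1.2 17.8  0.1] | turn deg [-0.09  0.01 -0.02] | shift in target axes mm [ 1.1 17.8  0.1]
TCP in clip frame mm [-0.1  1.1 17.8] force in board axes [-0.9 -0.7 -2.4]
```

Call:
{"op": "play_rows", "data": {"increments": [[[0,0.003,0],[0,0,0]],[[0,0.003,0],[0,0,0]],[[0,0.0015,0],[0,0,0]],[[0,0,0],[0,0,0]],[[0,0,0],[0,0,0]]]}}

```text
t: 21.17
eef_pos: [0.6014, 0.3459, 0.1334]
tool_rot: [0.772, -0.461, 0.225, -0.376]
contact_force: [-2.6, -0.1, 3.8]
gripper_width: 0.154
```

Call:
{"op": "play_rows", "data": {"increments": [[[0,0.0015,0],[0,0,0]],[[0,0.0015,0],[0,0,0]],[[0,0,0],[0,0,0]]]}}

```text
t: 21.42
eef_pos: [0.6027, 0.3468, 0.1313]
tool_rot: [0.772, -0.461, 0.224, -0.376]
contact_force: [-4.3, -1.9, 7.9]
gripper_width: 0.158
```

```bash
python3 st.py L
```

```text
t 21.42 q [-0.38  0.45 -0.27  1.98  0.36  0.25 -1.83] F [-4.3 -1.9  7.9] w 0.158
pos [0.6027 0.3468 0.1313] shift(tool) mm [ 1.2  8.7 -1.7] | turn deg [-0.29  0.02 -0.  ] | shift in target axes mm [ 1.2  8.7 -1.7]
TCP in clip frame mm [1.7 1.2 8.7] force in board axes [-0.3  1.2  9.1]
```

Same pattern as before, with a small lateral force. I continue.

Call:
{"op": "play_rows", "data": {"increments": [[[0,0.0015,0],[0,0,0]],[[0,0.0015,0],[0,0,0]],[[0,0,0],[0,0,0]]]}}

```text
t: 21.67
eef_pos: [0.6039, 0.3479, 0.1287]
tool_rot: [0.772, -0.461, 0.224, -0.376]
contact_force: [-4.3, -1.4, 5.9]
gripper_width: 0.158
```

Call:
{"op": "play_rows", "data": {"increments": [[[0,0.0015,0],[0,0,0]],[[0,0.0015,0],[0,0,0]],[[0,0,0],[0,0,0]]]}}

```text
t: 21.92
eef_pos: [0.6049, 0.3487, 0.1253]
tool_rot: [0.772, -0.461, 0.225, -0.376]
contact_force: [-0.8, 0.7, 1.1]
gripper_width: 0.154
```

Call:
{"op": "play_rows", "data": {"increments": [[[0,0.0015,0],[0,0,0]],[[0,0.0015,0],[0,0,0]],[[0,0,0],[0,0,0]]]}}

```text
t: 22.17
eef_pos: [0.6054, 0.349, 0.1211]
tool_rot: [0.771, -0.462, 0.225, -0.375]
contact_force: [2.0, 3.3, -4.2]
gripper_width: 0.151
```

```bash
python3 st.py L
```

```text
t 22.17 q [-0.39  0.47 -0.26  1.97  0.37  0.23 -1.84] F [ 2.   3.3 -4.2] w 0.151
pos [0.6054 0.349  0.1211] shift(tool) mm [ 1.2 -1.9  0. ] | turn deg [-0.12  0.   -0.04] | shift in target axes mm [ 1.2 -1.9  0. ]
TCP in clip frame mm [-0.   1.2 -1.9] force in board axes [ 1.2  1.3 -5.4]
```

Call:
{"op": "play_rows", "data": {"increments": [[[0,0.0015,0],[0,0,0]],[[0,0.0015,0],[0,0,0]],[[0,0,0],[0,0,0]]]}}

```text
t: 22.42
eef_pos: [0.6062, 0.3496, 0.1189]
tool_rot: [0.771, -0.462, 0.225, -0.375]
contact_force: [-2.9, -0.6, 2.3]
gripper_width: 0.155
```

```bash
python3 st.py L
```

```text
t 22.42 q [-0.39  0.48 -0.25  1.97  0.37  0.23 -1.84] F [-2.9 -0.6  2.3] w 0.155
pos [0.6062 0.3496 0.1189] shift(tool) mm [ 1.1 -4.3  0.2] | turn deg [-0.09  0.01 -0.01] | shift in target axes mm [ 1.1 -4.3  0.2]
TCP in clip frame mm [-0.2  1.1 -4.3] force in board axes [-1.3  1.3  3.3]
```

Call:
{"op": "play_rows", "data": {"increments": [[[0,0.001,0],[0,0,0]],[[0,0,0],[0,0,0]],[[0,0,0],[0,0,0]]]}}

```text
t: 22.67
eef_pos: [0.6065, 0.3497, 0.1185]
tool_rot: [0.771, -0.462, 0.225, -0.375]
contact_force: [-6.7, -1.6, 5.8]
gripper_width: 0.154
```

Call:
{"op": "play_rows", "data": {"increments": [[[0,0,0],[0,0,0]],[[0,0,0],[0,0,0]],[[0,0,0],[0,0,0]],[[0,0,0],[0,0,0]],[[0,0,0],[0,0,0]]], "gripper": 0.05}}

```text
t: 23.08
eef_pos: [0.6074, 0.3496, 0.1183]
tool_rot: [0.771, -0.462, 0.225, -0.376]
contact_force: [0.1, -0.6, 0.2]
gripper_width: 0.582
```

Call:
{"op": "play_rows", "data": {"increments": [[[0,-0.01,0],[0,0,0]],[[0,-0.02,0],[0,0,0]],[[0,-0.03,0],[0,0,0]],[[0,-0.03,0],[0,0,0]],[[0,-0.03,0],[0,0,0]],[[0,-0.03,0],[0,0,0]],[[0.01,-0.03,-0.02],[0,0,0]],[[0.02,-0.02,-0.03],[0,0,0]],[[0.03,0,-0.03],[0,0,0]],[[0.03,0,-0.03],[0,0,0]],[[0.03,0,-0.02],[0,0,0]],[[0.03,0,0],[0,0,0]],[[0.03,0,0],[0,0,0]],[[0.03,0,0],[0,0,0]],[[0.03,0,0],[0,0,0]],[[0.03,0,0],[0,0,0]],[[0.03,0,0],[0,0,0]],[[0,0,0],[0,0,0]],[[0,0,0],[0,0,0]]]}}

```text
t: 24.67
eef_pos: [0.6281, -0.0157, 0.2341]
tool_rot: [0.771, -0.462, 0.226, -0.377]
contact_force: [0.3, 1.0, -0.5]
gripper_width: 0.589
```

```bash
python3 - <<'E'
from plan import *
from station import read_camera
from m import blobs
go(LC,Rboard)
s=read_camera("side");t=read_camera("top")
def onp(d,uv,h):
    o,v=ray(d,uv);X=o+v*((((B+h*nrm)-o)@nrm)/(v@nrm))[:,None];return (X-B)@RB*1000
dk=(t["color"].max(2)<48).astype(np.uint8)
print([(c,a,onp(t,[c],.072)[0,:2].round(1)) for c,a in blobs(dk,(160,90,265,190),6)])
Q=(cloud(t)-B)@RB*1000
for sy in(70,-70):
    for lo,hi in((-30,0),(0,30),(-32,32)):
        m=(Q[...,0]>lo)&(Q[...,0]<hi)&(abs(Q[...,1]-sy)<5);print(sy,lo,hi,np.percentile(Q[m][:,2],[25,50,80]).round(1))
m=(abs(Q[...,0])<100)&(abs(Q[...,1])<40);print("face",np.median(Q[m][:,2]))
crop(s,300,50,440,165,4,"a.png",1.8);crop(t,140,70,480,230,2,"b.png",1.8)
A=cv2.resize(cv2.imread("a.png"),(340,280));Bb=cv2.resize(cv2.imread("b.png"),(595,280))
cv2.imwrite("pics/h5.png",np.vstack([cv2.copyMakeBorder(A,0,0,0,255,0),Bb]))
E
```

```text
t 24.67 q [ 0.45  0.29 -0.42  1.94 -0.37  0.59 -0.57] F [ 0.3  1.  -0.5] w 0.589
pos [ 0.6281 -0.0157  0.2341] shift(tool) mm [-300.5  194.9  128.4] | turn deg [-0.15 -0.15  0.08] | shift in target axes mm [-299.9  195.   129.7]
[(array([219.1, 101.7]), np.int32(31), array([ 82.9, -71.9])), (array([180. , 128.8]), np.int32(33), array([83.9, 71.2])), (array([248.6, 142.3]), np.int32(40), array([-69.5, -70.9])), (array([212.5, 167.8]), np.int32(42), array([-68. ,  67.2]))]
70 -30 0 [47.3 49.9 54.3]
70 0 30 [47.5 49.6 52.3]
70 -32 32 [47.2 49.6 53.2]
-70 -30 0 [47.3 49.6 53. ]
-70 0 30 [49.4 50.5 53.2]
-70 -32 32 [48.  50.4 53.3]
face 3.678604818674342
```

View pics/h5.png

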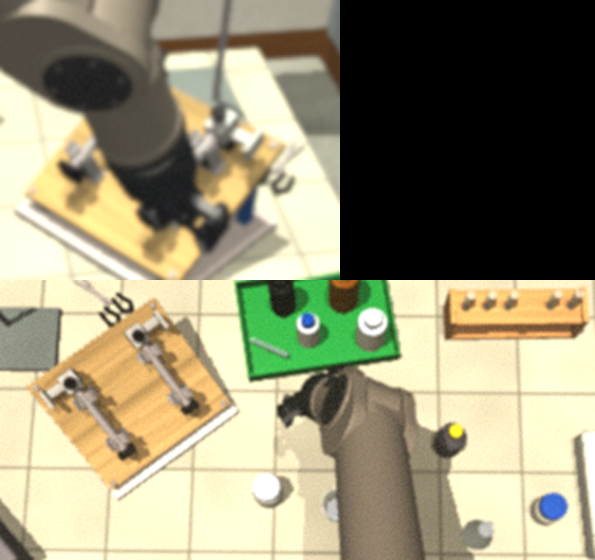

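Both arms lie in their clips, head up and jaws outward, and the gripper is clear. The left cap reads 4 mm off in y, so I check the rod centrelines directly.

```bash
python3 - <<'E'
from plan import *
from station import read_camera
t=read_camera("top");hsv=cv2.cvtColor(t["color"],cv2.COLOR_RGB2HSV)
v,u=np.mgrid[90:190,150:270];uv=np.c_[u.ravel(),v.ravel()]
o,r=ray(t,uv);X=o+r*((((B+.043*nrm)-o)@nrm)/(r@nrm))[:,None];q=(X-B)@RB*1000
S=hsv[90:190,150:270].reshape(-1,3)
for sy in(70,-70):
    for lo,hi in((-32,-16),(-16,0),(0,16),(16,32)):
        m=(q[:,0]>lo)&(q[:,0]<hi)&(abs(q[:,1]-sy)<16)
        w=m&(S[:,1]<80)&(S[:,2]>50)
        print(sy,lo,hi,w.sum(),q[w,1].mean().round(1),np.percentile(q[w,1],[5,95]).round(1))
d=load("top0");c=lambda d:cv2.GaussianBlur(d["color"],(0,0),1).astype(int)
D=abs(c(t)-c(d)).max(2)
for n,p in dict(tub=(293,189),wash=(398,160),flask=(413,214),jar=(455,200)).items(): print(n,np.percentile(D[p[1]-8:p[1]+9,p[0]-8:p[0]+9],90))
E
```

```text
70 -32 -16 25 70.4 [63.5 76.8]
70 -16 0 25 69.9 [63.6 76.4]
70 0 16 24 70.9 [64.5 76.9]
70 16 32 26 70.9 [64.2 77.5]
-70 -32 -16 25 -70.5 [-77.9 -63.5]
-70 -16 0 26 -70.8 [-77.8 -64.1]
-70 0 16 23 -70.1 [-76.4 -63.9]
-70 16 32 25 -70.5 [-76.8 -63.9]
tub 8.0
wash 12.0
flask 6.0
jar 7.0
```

Both rods are centred (y = ±70 to 71) and parallel to the clips, and the four bystanders I can compare have not moved. Handing in.

```bash
python3 -c "
from station import *
print(hand_in())"
```

```text
the job is handed in; nothing more can be done
None
```

Both clamp arms are on the rack and released: the right-hand arm in the right pair, then the left-hand arm in the left pair. I handed in at about 25 s of the 67 s allowed. The system gave no verdict.

**Pressing in:** Each rod showed a resistance peak, then a pull from the clips, then a rise as it met the saddles. I stopped there. My last reading was about 8 N of push on the right arm; the left was similar, and I let go straight after each.

**Last checks (top camera):**
- **Position:** The rods lie 70–71 mm either side of the board's middle and parallel to the clips. By the thumbscrews they are within about 2 mm along the slope.
- **Depth:** The rod tops stand about 46–47 mm above the face, against 48 mm expected.
- **Orientation:** Heads are at the top, thumbscrews face out and jaws point to the nearer edges. The gripper was clear of everything.
- **Bystanders:** The tub, wash bottle, flask and jar look unchanged. The arm blocked the beaker and amber bottle in the last view, so I couldn't check those two, though no contact was felt near them.

**Disagreements:**
- The left cap's dark patch read 3–4 mm off the rod line. The rod's own centreline did not, so I put that down to shadow.
- The two cameras differed by about 6 mm on the board centre. I used the top view at the nominal height, and the fit confirmed it.

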